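Offer up the access cover over its cut-out

TASK

Pick up the rectangular blue access cover by its black handle, carry it over the yellow clamped fence, and hold it hovering about one centimetre above the rectangular cut-out in the sheet: level, centred and square with the cut-out, so that its margin is even all round. The cover must not touch the sheet, and neither the cover nor the robot may bump the fence or its clamps; leave everything else where it lies. Finish while still holding the cover there, steady: do not put it down or let go.

Things in the scene. Friction and masses are not known exactly. Their poses are not given: they have to be found in the camera images.
- cover: Loose rectangular steel access cover, painted blue, 126 mm (its x) by 90 mm (its y), 4 mm thick, 0.25 to 0.5 kg, lying on the table. Origin: centre of its underside; z up. On top, along its x axis and over its centre, a black bar handle: bar 80 mm long, 14 mm wide (y), from 30 to 46 mm above the underside, on two legs 28 to 40 mm from the centre. Half a turn about z looks and counts the same.
- sheet: Fixed pale bare-metal sheet, 340 mm (x) by 300 mm (y), 6 mm thick, on two 30 mm tall teal spacer tubes, so that its top face is 36 mm above the table. Origin: on the table under the sheet's centre; x, y along its edges, z up. It has a rectangular cut-out (see point opening) and a round hole of 60 mm, which belongs to the round cover.
- opening (a point): Centre of the sheet's rectangular cut-out, at the level of the sheet's top face; x along the cut-out's 96 mm side, y along its 60 mm side, z up. The cover is 15 mm larger on every side. It lies 50 mm towards -x and 45 mm towards -y of the sheet's centre, in the sheet's axes.
- fence: Fixed yellow box tube, 310 mm (x) by 40 mm (y) by 60 mm tall, lying on the sheet parallel to the sheet's x axis, 90 to 110 mm from the sheet's centre on its +y side, thus between the cover and the cut-out. Origin: centre of its underside, on the sheet's top face. A red screw clamp at each end reaches to 198 mm from its centre along x, and its steel screw and cross bar (60 mm along y, 140 mm from the centre) stand up to 118 mm above the sheet's top face.
- round_cover: Loose round blue cover, 90 mm across and 4 mm thick, with a black knob to 40 mm height; not needed. Origin: centre of its underside. It and the rectangular cover may be in either order.
- offcut: Loose dark steel block 60 x 40 x 10 mm lying on the sheet; leave it. Origin: centre of its underside.
- screwdriver: Loose screwdriver lying on the table between the covers and the fence, about along x; leave it.
- wrench: Loose open-ended wrench lying on the table beyond the covers; leave it.
- hammer: Loose hammer lying on the table left of the covers; leave it.
- jar: Loose closed amber jar, 60 mm across, 90 mm tall, standing on the table ahead of the screwdriver; leave it. Origin: centre of its underside.
There are look-alikes about, which are no part of the job. What is shaped like the cover but green, red or turquoise is not meant.

How it is judged (in metres and radians):
On the way, in this order (a step that is already met when the one before it is completed fails the run):
1. the cover is lifted off the table in the fingers (height (world z) of cover above 0.03 m and contact force between cover and the fingers above 1 N), for 0.1 s.
2. the cover is held over the fence, above the yellow tube and between the ends of its clamps (y of cover in the frame of fence between -0.07 and 0.07 m and x of cover in the frame of fence between -0.2 and 0.2 m and z of cover in the frame of fence above 0.06 m and contact force between cover and the fingers above 1 N), for 0.04 s.
At the end, for the whole second after the job is handed in: The cover is held still in the fingers with its centre within 10 mm (horizontally) of the cut-out's centre, its underside 3 to 20 mm above the sheet's top face, its long side within 0.10 rad of the cut-out's long side, tilted less than 0.08 rad, touching neither sheet, fence nor offcut (horizontal distance between cover and opening below 0.01 m and z of cover in the frame of opening between 0.003 and 0.02 m and angle between the x axis of cover and the x axis of opening, either way round below 0.1 rad and angle between cover's own z axis and vertical below 0.08 rad and contact force between cover and the fingers above 1 N and not (contact force between cover and sheet above 0.2 N) and not (contact force between cover and fence above 0.2 N) and not (contact force between cover and offcut above 0.2 N) and linear speed of cover below 0.02 m/s and angular speed of cover below 0.15 rad/s); the arm keeps its last pose, push and grip.
It fails at once if the cover touches the sheet (contact force between cover and sheet above 1 N).
It fails at once if the cover or the robot bumps the fence or its clamps (contact force between any of cover, the fingers, the arm and fence above 1 N).
It fails at once if another loose thing is moved by more than 25 mm (distance of any of round_cover, offcut, screwdriver, wrench, hammer, jar from where it was at the start of the episode above 0.025 m).
It also fails if it takes over 42 s, if anything falls off the work surface, if the arm or the gripper's body presses on something with over 40 N, if the wrist force passes 120 N, or if a joint passes its speed limit or range.

ROBOT

A 6-joint arm with a two-finger parallel gripper is mounted at the origin on the work surface. World frame = base frame: x ahead of the robot, y to its left, z up, the work surface at z = 0. Lengths are in m, angles in degrees, forces in N, time in s.
With the tool pointing down it reaches from about 0.3 to 0.775 m from the base axis. Payload 14.6 kg.
Tool frame: the origin (TCP) lies midway between the tips of the shut fingers; the grasp point (between the pads) lies 19 mm behind it; z points along the fingers, y is the direction in which the jaws open and shut (so a half turn about z gives the same grasp; the last joint's range is limited). The gripper opens to 85 mm and grips with 20 to 120 N. Pads are 22 mm wide; open, the fingers measure 114 mm over their backs; the gripper's body (76 mm by 85 mm) begins 54 mm behind the grasp point. The pads swing forward as they close: fully open they stand 13 mm farther back than shut.
Start: joints at [71.643, 17.183, 87.147, -0, 75.671, -3.816], TCP at [0.138, 0.532, 0.231] pointing down, gripper open.
Joint ranges: [-173.82, 173.82], [-45.26, 126.66], [13.44, 144.39], [-59.66, 239.66], [0, 175.72], [-146.38, 146.38]. Speed limits (degrees/s): [127.2, 127.2, 147.25, 180, 180, 180].

INTERFACE

Orientations are given as a 3x3 rotation matrix whose columns are the frame's x, y, z axes.
In Python, from workcell import read_state, grab_frame, calibration, sign_off gives the robot as it stands. The module is installed in compiled form; this text tells all that it offers.
- The arm moves only by the tool jog_arm, never from a script. Its argument "moves" is a list of rows, each a list of 7 numbers: the shift along the tool's x, y, z each as a share of 10 cm, from -1 to 1, then the turn, a rotation vector about the tool's x, y, z each as a share of pi/2 rad, from -1 to 1, then the opening, from 0 (shut) to 1 (fully open). In form: [[x, y, z, rx, ry, rz, grip], ...]. A call has 1 to 12 rows; each row is the pose to reach, as a shift and turn from the pose measured when the call began, along the tool's axes at that moment; what a row does not reach only later rows make up. A row lasts 1/12 s, in which the tool goes at most 41.7 mm and 7.16 degrees, less where a joint would pass 70% of its speed; a pose out of reach is approached as far as the arm can. A call with a number of a shift or a turn outside -1 to 1 is refused whole. A call with a gripper value outside its range is refused whole. The fingers move at their own pace and stop on an object; "force" is the grip in N (left out, the last holds). Time passes only in rows, so rows that repeat a pose let the fingers close. It gives the time, the measured TCP pose, the force and the opening at its end, in the units of the state.
- read_state(): the state, without advancing time (a new reading comes with each control period).
- grab_frame(name): name is "side" or "top"; returns (picture, depth): 420x560x3 uint8, red, green, blue; 420x560 float32, m along the optical axis (not along the pixel's ray), 0 where there is no reading.
- calibration(name): a dict with "vfov" (degrees; the focal length in pixels is half the picture's height over the tangent of half this angle, whatever the lens; pixels are square), "cx", "cy" (the principal point, pixels), "R" (3x3) and "t" (3): a world point X has camera coordinates R X + t. Camera axes: x right, y down, z forward; pixel columns grow to the right and rows downward; lengths in m; the calibration is good to about 2 mm. A picture is of the moment at which its call begins. calibration takes no time and is no camera call.
- sign_off(): hands the job in, once; it reports no verdict.
The state is a dict: "t": time; "joints": joint angles; "qvel": joint speeds; "tau": joint torques, N m; "eef_pos": TCP position; "eef_rot": TCP orientation; "contact_force": force on the tool from outside, world axes, zero at the start; "wrist_torque": the same for the moment, N m; "grip_width": finger opening in m.
Only numpy, scipy, OpenCV 4.12 (cv2) and the standard library are available. Lean on these libraries where they do the work, as an engineer would, in place of code of your own. Each camera call takes 0.05 s, during which the arm holds its last target.

## Working session

There is one attempt and no reset: what is moved stays moved. The work goes in short steps, Python scripts to look and compute and a tool call to move; the robot and the scene stay as the last step left them, time stands still between calls to the robot, and variables do not carry over. Pictures are saved under pics/ and viewed, and the job is handed in when it is done.

Besides the shell and the picture viewer there is one more tool, called after "Emit:" as name([rows], argument=value, ...), one row to a line, values as JSON. jog_arm: Moves the arm, as the interface text tells. Its arguments: {"type":"object","properties":{"moves":{"type":"array","items":{"type":"array","items":{"type":"number","minimum":-1,"maximum":1}}},"force":{"type":"number"}},"required":["moves"]}

```bash
mkdir -p pics
python3 - <<'E'
from workcell import *
import cv2,numpy as np
s=read_state();print(s)
for n in("side","top"):
    p,d=grab_frame(n);c=calibration(n);print(n,c)
    cv2.imwrite(f"pics/{n}0.png",cv2.cvtColor(p,cv2.COLOR_RGB2BGR));np.savez(f"{n}0.npz",p=p,d=d)
E
```

```text
{'t': 0.0, 'joints': array([ 7.16441813e+01,  1.72160682e+01,  8.71812902e+01, -1.94665186e-03,
        7.56700146e+01, -3.81443709e+00]), 'qvel': array([ 0.07514871, -0.05595231,  0.08401579, -0.08512351,  0.03352949,
       -0.00166446]), 'tau': array([-6.24570912e-04, -5.43505669e+01, -3.61797130e+01, -1.11024658e-04,
        3.99946526e-03, -1.13520679e-05]), 'eef_pos': array([0.13801512, 0.5321548 , 0.2307098 ]), 'eef_rot': array([[-9.67968661e-01,  2.51070820e-01, -3.39061183e-04],
       [ 2.51071045e-01,  9.67968006e-01, -1.12641601e-03],
       [ 4.53901864e-05, -1.17546384e-03, -9.99999308e-01]]), 'contact_force': array([-0.07980213,  0.03647305, -0.27233775]), 'wrist_torque': array([-0.01812991,  0.0206956 ,  0.00844203]), 'grip_width': 0.08530977141199421}
side {'vfov': 53.435873727708824, 'cx': 277.45521487151603, 'cy': 215.13954332293582, 'R': array([[ 0.87643736, -0.48135489,  0.01245112],
       [-0.25281589, -0.48201952, -0.83889291],
       [ 0.40980688,  0.73208924, -0.54415408]]), 't': array([-0.38003431,  0.25423091,  0.90880037])}
top {'vfov': 57.057913787531554, 'cx': 277.8402061638397, 'cy': 203.3061764254365, 'R': array([[-0.01009026, -0.99993307, -0.00566114],
       [-0.9859389 ,  0.01089311, -0.16675078],
       [ 0.16680129,  0.00389898, -0.98598282]]), 't': array([0.12005556, 0.4912463 , 1.03308132])}
```

View pics/top0.png

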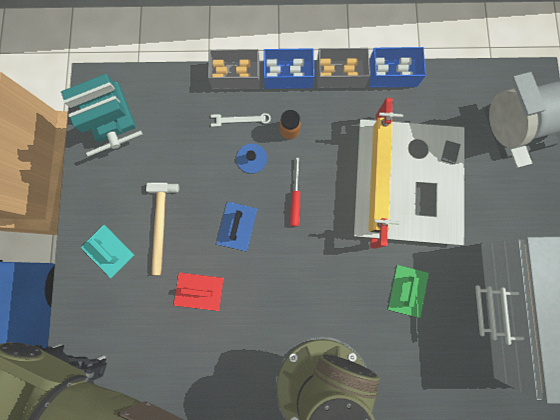

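View pics/side0.png

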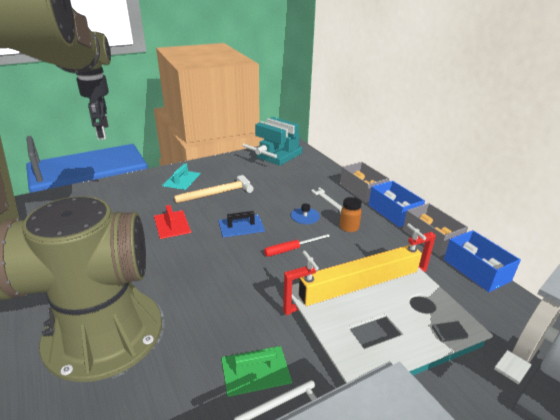

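Top picture candidates: blue rectangular cover with black handle (237,226); red (199,292), turquoise (108,251) and green (408,291) look-alikes; round blue cover (251,158). I choose (237,226). The side picture shows it at (241,224). Next I check it in a close crop.

Run:
```python
import cv2,numpy as np
p=cv2.imread("pics/top0.png")
a=cv2.resize(p[190:260,205:270],None,fx=8,fy=8,interpolation=cv2.INTER_CUBIC)
b=cv2.resize(p[90:255,340:475],None,fx=4.5,fy=4.5,interpolation=cv2.INTER_CUBIC)
b=b[:600]
cv2.imwrite("pics/ca.png",a);cv2.imwrite("pics/cb.png",cv2.resize(p[110:255,340:475],None,fx=4,fy=4,interpolation=cv2.INTER_CUBIC))
```

```text
(no output)
```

View pics/ca.png

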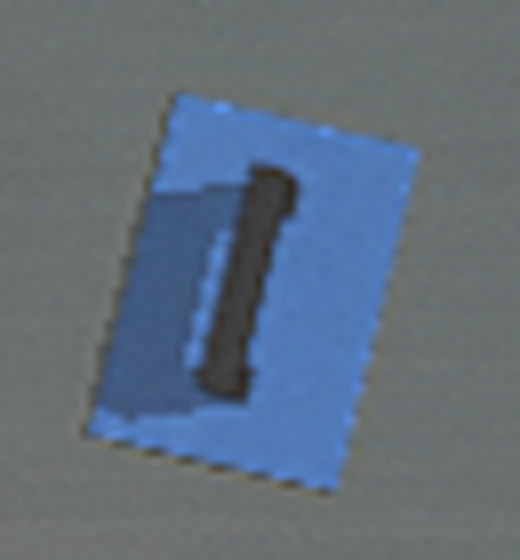

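View pics/cb.png

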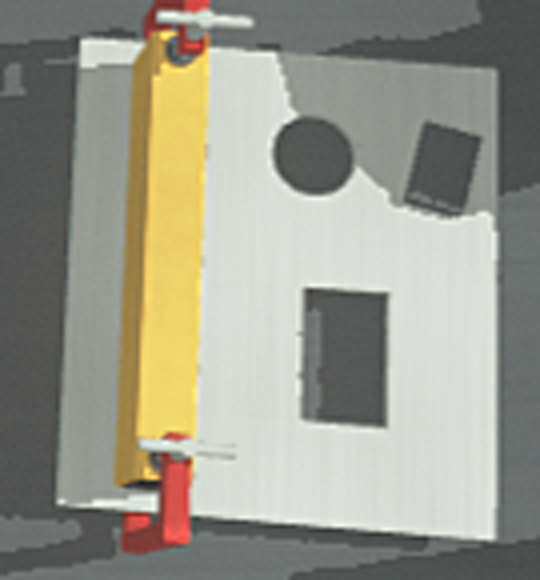

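The crop confirms a blue plate with a black bar handle (crop corners ~(180,92),(420,150),(335,492),(88,433)). The sheet crop shows the cut-out at about (303,288)-(388,425), with the yellow fence left of it. Next I measure both in both cameras.

```bash
cat > h.py <<'E'
import numpy as np,cv2
from workcell import calibration
def K(n):
    c=calibration(n);f=210/np.tan(np.radians(c['vfov']/2));return c,f
def onplane(n,uv,z):
    c,f=K(n);uv=np.atleast_2d(uv).astype(float);R,t=c['R'],c['t']
    C=-R.T@t;d=np.c_[(uv[:,0]-c['cx'])/f,(uv[:,1]-c['cy'])/f,np.ones(len(uv))]@R
    return C+d*((z-C[2])/d[:,2])[:,None]
def proj(n,X):
    c,f=K(n);q=np.atleast_2d(X)@c['R'].T+c['t'];return np.c_[f*q[:,0]/q[:,2]+c['cx'],f*q[:,1]/q[:,2]+c['cy']]
def cloud(n,d):
    c,f=K(n);v,u=np.indices(d.shape);P=np.stack([(u-c['cx'])/f*d,(v-c['cy'])/f*d,d],-1)
    return (P-c['t'])@c['R']
E
python3 - <<'E'
from h import *
for n in("top","side"):
    z=np.load(n+"0.npz");p=z['p'].astype(int);d=z['d'];P=cloud(n,d)
    m=(p[...,2]>p[...,0]*1.5)&(p[...,2]>p[...,1]*1.2)&(p[...,2]>60)
    k,l,s,c=cv2.connectedComponentsWithStats(m.astype(np.uint8))
    for i in range(1,k):
        if s[i][4]>300: print(n,s[i],c[i])
def rep(Q):
    e=Q.mean(0);print(np.round(Q,4).tolist(),'centre',np.round(e,4))
    for i in range(4):
        v=Q[(i+1)%4]-Q[i];print(round(np.linalg.norm(v),4),round(np.degrees(np.arctan2(v[1],v[0])),2))
a=np.array([(180,92),(420,150),(335,492),(88,433)])/8-.5+.0625+[205,190]
b=np.array([(303,288),(389,293),(387,427),(302,420)])/4-.5+.125+[340,110]
s=np.array([(80,38),(497,68),(497,541),(57,502)])/4-.5+.125+[340,110]
rep(onplane("top",a,.004));rep(onplane("top",b,.036));rep(onplane("top",s,.036))
p=cv2.imread("pics/side0.png")
cv2.imwrite("pics/sa.png",cv2.resize(p[195:245,205:275],None,fx=8,fy=8,interpolation=cv2.INTER_CUBIC))
cv2.imwrite("pics/sb.png",cv2.resize(p[215:365,280:490],None,fx=3.8,fy=3.8,interpolation=cv2.INTER_CUBIC))
cv2.imwrite("pics/sc.png",cv2.resize(p[305:355,340:410],None,fx=8,fy=8,interpolation=cv2.INTER_CUBIC))
E
```

```text
top [ 369   47   57   41 1727] [397.62941517  66.89345686]
top [ 264   48   51   41 1617] [289.48917749  68.38218924]
top [236 144  31  29 648] [251.32716049 158.33179012]
top [ 216  202   42   49 1243] [236.62670957 226.19790829]
top [   0  261   55   87 3958] [ 23.96841839 302.86331481]
side [  27  144  121   49 3230] [ 85.17616099 166.87739938]
side [ 368  181   57   47 1390] [392.74100719 201.53884892]
side [291 208  29  17 345] [304.89565217 216.02898551]
side [218 214  47  24 677] [240.68833087 226.39586411]
side [ 444  230   77   63 2644] [480.93267776 260.65695915]
[[0.507, 0.2615, 0.004], [0.4849, 0.1749, 0.004], [0.3631, 0.205, 0.004], [0.3848, 0.2926, 0.004]] centre [0.435  0.2335 0.004 ]
0.0893 -104.34
0.1255 166.1
0.0902 76.11
0.1262 -14.29
[[0.5511, -0.2732, 0.036], [0.5468, -0.3334, 0.036], [0.4518, -0.3245, 0.036], [0.4573, -0.266, 0.036]] centre [ 0.5018 -0.2993  0.036 ]
0.0603 -94.08
0.0954 174.67
0.0588 84.59
0.094 -4.39
[[0.7384, -0.1248, 0.036], [0.7119, -0.4242, 0.036], [0.3723, -0.3935, 0.036], [0.4022, -0.0937, 0.036]] centre [ 0.5562 -0.259   0.036 ]
0.3006 -95.06
0.3409 174.84
0.3013 84.31
0.3376 -5.28
```

View pics/sa.png

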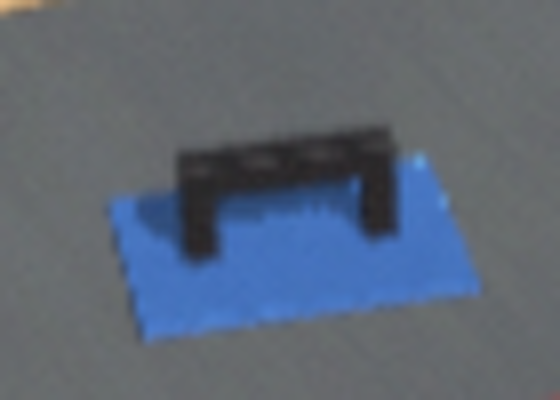

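View pics/sb.png

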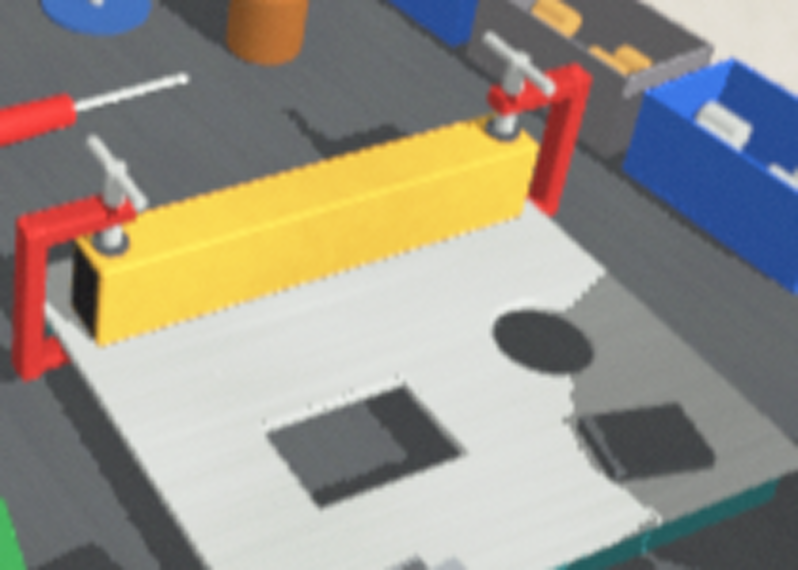

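View pics/sc.png

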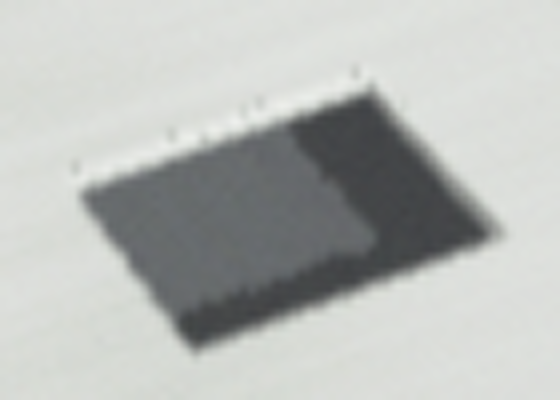

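Side crop: cover top-face corners ~(108,198), (425,155), (482,290), (147,340); cut-out corners ~(70,168), (360,68), (503,235), (195,352).

Run:
```python
from h import *
def rep(Q):
    e=Q.mean(0);print('centre',np.round(e,4))
    for i in range(4):
        v=Q[(i+1)%4]-Q[i];print(round(np.linalg.norm(v),4),round(np.degrees(np.arctan2(v[1],v[0])),2))
a=np.array([(108,198),(425,155),(482,290),(147,340)])/8-.5+.0625+[205,195]
b=np.array([(70,168),(360,68),(503,235),(195,352)])/8-.5+.0625+[340,305]
rep(onplane("side",a,.004));rep(onplane("side",b,.036))
for n in("top","side"):
    d=np.load(n+"0.npz")['d'];P=cloud(n,d);p=np.load(n+"0.npz")['p'].astype(int)
    if n=="top": ms=[("cover",(slice(205,245),slice(240,252))),("sheet",(slice(170,235),slice(398,410))),("fence",(slice(140,210),slice(380,388))),("cut",(slice(190,212),slice(420,432)))]
    else: ms=[("sheet",(slice(330,350),slice(345,352)))]
    for k,s in ms: print(n,k,np.round(np.nanmedian(P[s].reshape(-1,3),0),4))
    # handle top: black pts above cover
    w=(abs(P[...,0]-.435)<.07)&(abs(P[...,1]-.2335)<.06)&(P[...,2]>.035)&(P[...,2]<.06)&(d>0)
    Q=P[w];print(n,'handle',len(Q),Q.mean(0),Q[:,2].max(), cv2.fitLine(Q[:,:2].astype(np.float32),cv2.DIST_L2,0,.01,.01).ravel())
    m=(p[...,0]>150)&(p[...,1]>100)&(p[...,2]<110)&(d>0)&(P[...,2]>.085)&(P[...,2]<.105)&(abs(P[...,1]+.16)<.06)&(abs(P[...,0]-.55)<.2)
    Q=P[m]; print(n,'fence top',len(Q),cv2.minAreaRect(Q[:,:2].astype(np.float32)),np.median(Q,0))
# clamp tops
    m=(d>0)&(P[...,2]>.11)&(P[...,2]<.2)&(abs(P[...,1]+.16)<.1)&(abs(P[...,0]-.55)<.25);Q=P[m];print('high',len(Q),np.round(Q.min(0),3),np.round(Q.max(0),3))
```

```text
centre [0.4353 0.2308 0.004 ]
0.1244 -13.54
0.0946 -103.69
0.1243 166.8
0.0953 76.43
centre [ 0.5026 -0.2988  0.036 ]
0.0926 -5.36
0.0633 -95.84
0.095 175.03
0.064 82.07
top cover [0.4385 0.2079 0.0038]
top sheet [ 0.4931 -0.2361  0.0357]
top fence [ 0.5585 -0.1682  0.0956]
top cut [ 5.024e-01 -3.114e-01 -5.000e-04]
top handle 159 [0.43357606 0.23403655 0.04541569] 0.05164847970098827 [ 0.97133416 -0.23771821  0.43357608  0.23403655]
top fence top 1416 ((0.5642580986022949, -0.16497161984443665), (0.04051706939935684, 0.3075670301914215), 84.455078125) [ 0.56537398 -0.16430449  0.09552485]
high 528 [ 0.367 -0.209  0.11 ] [ 0.76  -0.122  0.157]
side sheet [ 0.4376 -0.2922  0.0353]
side handle 140 [0.43426187 0.22876683 0.04237644] 0.048210210152773054 [ 0.96785957 -0.25149128  0.43426186  0.22876683]
side fence top 1661 ((0.5640547275543213, -0.16901057958602905), (0.04410874843597412, 0.30984556674957275), 84.51067352294922) [ 0.55270338 -0.17397708  0.09474529]
high 730 [ 0.367 -0.212  0.11 ] [ 0.762 -0.125  0.156]
```

Cover: centre (0.435, 0.232), yaw about -14°. Cut-out: centre (0.502, -0.299), yaw about -5.2°. Fence: centre (0.564, -0.167), with clamp tops at z ≈ 0.157. The tool's yaw (-14.5°) already matches the handle. Next, a helper to turn world targets into move units.

```bash
cat > go.py <<'E'
import sys,numpy as np
from workcell import read_state
from scipy.spatial.transform import Rotation as Ro
x,y,z,yaw=map(float,sys.argv[1:5])
s=read_state();R=s['eef_rot'];p=s['eef_pos']
c,q=np.cos(np.radians(yaw)),np.sin(np.radians(yaw))
T=np.array([[c,q,0],[q,-c,0],[0,0,-1.]])
if T[:,0]@R[:,0]<0:T[:,:2]*=-1
print('t',round(s['t'],2),'p',p.round(4),'w',round(s['grip_width'],4),'F',s['contact_force'].round(2),'j',s['joints'].round(1))
print('shift',(R.T@(np.array([x,y,z])-p)/.1).round(3),'turn',(Ro.from_matrix(R.T@T).as_rotvec()/(np.pi/2)).round(4))
E
python3 go.py .435 .2325 .15 -14
python3 - <<'E'
from h import *
d=np.load("side0.npz")['d'];P=cloud("side",d)
for u,v in [(100,137),(98,115),(96,100),(90,80),(90,60),(100,45),(70,20)]: print(u,v,P[v,u].round(3))
E
```

```text
t 0.1 p [0.138  0.5322 0.2308] w 0.0852 F [-0.34 -0.15  0.26] j [71.6 17.2 87.2  0.  75.7 -3.8]
shift [-3.627 -2.154  0.81 ] turn [-0.0007 -0.0001 -0.006 ]
100 137 [0.124 0.478 0.253]
98 115 [0.13  0.462 0.32 ]
96 100 [0.137 0.493 0.352]
90 80 [0.134 0.501 0.404]
90 60 [0.133 0.38  0.479]
100 45 [0.17  0.446 0.498]
70 20 [0.09  0.115 0.602]
```

Emit:
jog_arm([
  [-0.3, -0.18, 0, 0, 0, 0, 1],
  [-0.6, -0.36, 0, 0, 0, 0, 1],
  [-0.9, -0.54, 0, 0, 0, 0, 1],
  [-1, -0.6, 0, 0, 0, 0, 1],
])

```text
t: 0.43
eef_pos: [0.2218, 0.4465, 0.2306]
eef_rot: [[-0.968, 0.253, -0.0], [0.253, 0.968, -0.002], [-0.0, -0.002, -1.0]]
contact_force: [0.3, 0.3, -1.1]
grip_width: 0.0857
```

Emit:
jog_arm([
  [-0.3, -0.18, 0, 0, 0, 0, 1],
  [-0.6, -0.36, 0, 0, 0, 0, 1],
  [-0.9, -0.54, 0, 0, 0, 0, 1],
  [-1, -0.6, 0, 0, 0, 0, 1],
])

```text
t: 0.77
eef_pos: [0.3053, 0.3609, 0.2307]
eef_rot: [[-0.967, 0.255, -0.0], [0.255, 0.967, -0.003], [-0.001, -0.002, -1.0]]
contact_force: [-0.3, 0.8, -0.6]
grip_width: 0.0854
```

Emit:
jog_arm([
  [-0.3, -0.18, 0, 0, 0, 0, 1],
  [-0.6, -0.36, 0, 0, 0, 0, 1],
  [-0.9, -0.54, 0, 0, 0, 0, 1],
  [-1, -0.6, 0, 0, 0, 0, 1],
])

```text
t: 1.1
eef_pos: [0.3887, 0.2751, 0.2307]
eef_rot: [[-0.966, 0.257, 0.0], [0.257, 0.966, -0.003], [-0.001, -0.003, -1.0]]
contact_force: [0.1, 0.3, 0.2]
grip_width: 0.0849
```

```bash
python3 go.py .435 .2325 .12 -14
```

```text
t 1.1 p [0.3887 0.2751 0.2307] w 0.0849 F [0.09 0.33 0.19] j [ 31.    7.8  98.6  -0.2  73.6 -44.1]
shift [-0.556 -0.29   1.108] turn [-0.0018  0.0005 -0.0097]
```

Emit:
jog_arm([
  [-0.28, -0.15, 0.3, -0.002, 0, -0.005, 1],
  [-0.55, -0.29, 0.6, -0.002, 0, -0.01, 1],
  [-0.556, -0.29, 0.9, -0.002, 0, -0.01, 1],
  [-0.556, -0.29, 1, -0.002, 0, -0.01, 1],
  [-0.556, -0.29, 1, -0.002, 0, -0.01, 1],
])

```text
t: 1.52
eef_pos: [0.4337, 0.2325, 0.1286]
eef_rot: [[-0.97, 0.242, -0.004], [0.242, 0.97, -0.002], [0.003, -0.003, -1.0]]
contact_force: [-0.2, -0.4, -0.1]
grip_width: 0.0854
```

```bash
python3 go.py .435 .2325 .02 -14
python3 - <<'E'
from workcell import *
import cv2,numpy as np
for n,s in(("side",(slice(110,260),slice(140,330))),("top",(slice(150,300),slice(150,340)))):
    p,d=grab_frame(n);cv2.imwrite(f"pics/{n}1.png",cv2.resize(cv2.cvtColor(p[s],cv2.COLOR_RGB2BGR),None,fx=4,fy=4,interpolation=cv2.INTER_CUBIC))
E
```

```text
t 1.52 p [0.4337 0.2325 0.1286] w 0.0854 F [-0.16 -0.43 -0.1 ] j [ 23.9  16.6 102.6  -0.   61.  -52.1]
shift [-0.017  0.007  1.086] turn [-0.0018 -0.0022 -0.0001]
```

View pics/side1.png

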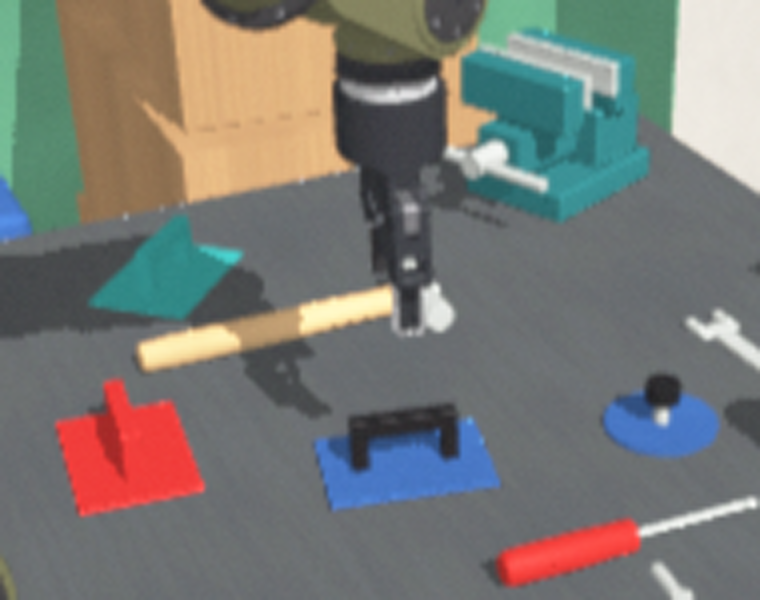

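View pics/top1.png

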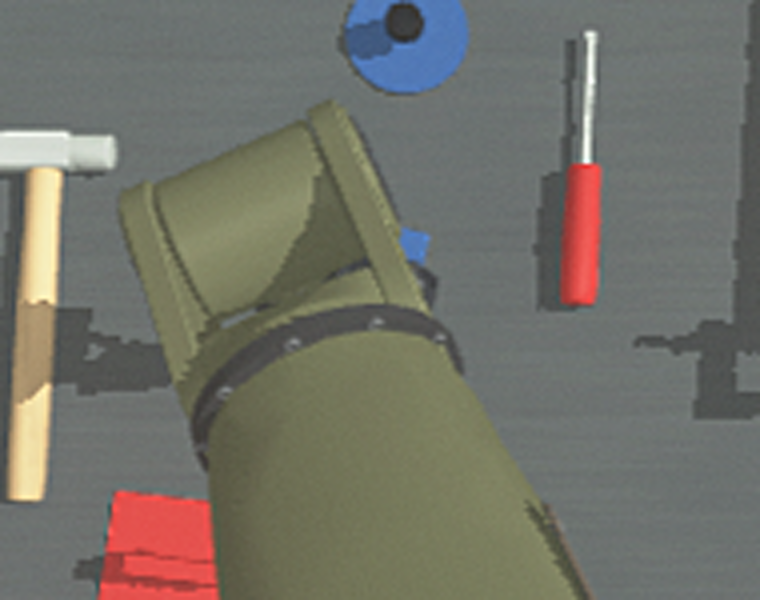

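The side crop shows the open gripper directly above the blue cover's handle (crop 405,420) with nothing in the way. I descend in two steps.

Emit:
jog_arm([
  [0, 0, 0.2, 0, -0.001, 0, 1],
  [-0.01, 0, 0.4, 0, -0.002, 0, 1],
  [-0.01, 0, 0.6, 0, -0.002, 0, 1],
  [-0.01, 0, 0.8, 0, -0.002, 0, 1],
  [-0.01, 0, 0.8, 0, -0.002, 0, 1],
  [-0.01, 0, 0.8, 0, -0.002, 0, 1],
])

```text
t: 2.12
eef_pos: [0.4362, 0.2343, 0.0535]
eef_rot: [[-0.971, 0.24, 0.005], [0.24, 0.971, 0.0], [-0.005, 0.001, -1.0]]
contact_force: [-0.1, -0.1, -0.5]
grip_width: 0.0854
```

```bash
python3 go.py .435 .2325 .021 -14
python3 - <<'E'
from workcell import *
import cv2,numpy as np
for n,s in(("side",(slice(150,250),slice(190,300))),):
    p,d=grab_frame(n);cv2.imwrite(f"pics/{n}2.png",cv2.resize(cv2.cvtColor(p[s],cv2.COLOR_RGB2BGR),None,fx=6,fy=6,interpolation=cv2.INTER_CUBIC))
E
```

```text
t 2.12 p [0.4362 0.2343 0.0535] w 0.0854 F [-0.12 -0.1  -0.45] j [ 2.410e+01  2.350e+01  1.052e+02 -1.000e-01  5.100e+01 -5.200e+01]
shift [ 0.009 -0.021  0.325] turn [0.0009 0.0033 0.0015]
```

View pics/side2.png

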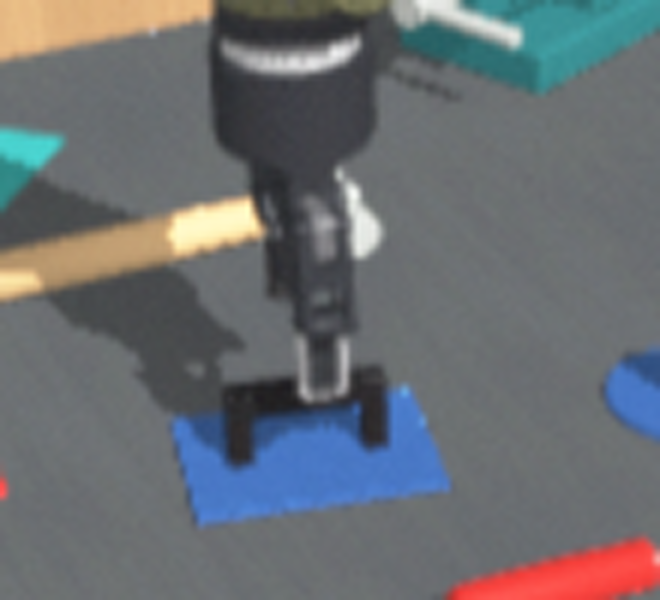

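The near finger is in front of the bar (crop 322,390), midway between the legs (240 and 375). I lower to grasp height, then close.

Emit:
jog_arm([
  [0.01, -0.02, 0.15, 0.001, 0.003, 0.001, 1],
  [0.01, -0.02, 0.32, 0.001, 0.003, 0.001, 1],
  [0.01, -0.02, 0.32, 0.001, 0.003, 0.001, 1],
  [0.01, -0.02, 0.32, 0.001, 0.003, 0.001, 1],
])

```text
t: 2.5
eef_pos: [0.4358, 0.2331, 0.0234]
eef_rot: [[-0.971, 0.241, 0.003], [0.241, 0.971, 0.001], [-0.002, 0.001, -1.0]]
contact_force: [-0.0, 0.8, 1.5]
grip_width: 0.0853
```

```bash
python3 go.py .435 .2325 .021 -14
```

```text
t 2.5 p [0.4358 0.2331 0.0234] w 0.0853 F [-0.01  0.78  1.5 ] j [ 23.9  26.6 105.9  -0.   47.4 -52.1]
shift [ 0.006 -0.007  0.024] turn [0.0008 0.0015 0.0006]
```

Emit:
jog_arm([
  [0, 0, 0.02, 0, 0, 0, 0.5],
  [0, 0, 0.02, 0, 0, 0, 0],
  [0, 0, 0.02, 0, 0, 0, 0],
  [0, 0, 0.02, 0, 0, 0, 0],
  [0, 0, 0.02, 0, 0, 0, 0],
  [0, 0, 0.02, 0, 0, 0, 0],
  [0, 0, 0.02, 0, 0, 0, 0],
  [0, 0, 0.02, 0, 0, 0, 0],
  [0, 0, 0.02, 0, 0, 0, 0],
  [0, 0, 0.02, 0, 0, 0, 0],
], force=80)

```text
t: 3.33
eef_pos: [0.436, 0.2332, 0.0218]
eef_rot: [[-0.971, 0.241, 0.003], [0.241, 0.971, 0.001], [-0.003, 0.002, -1.0]]
contact_force: [-2.1, -1.0, 5.9]
grip_width: 0.0126
```

```bash
python3 go.py .435 .2325 .22 -14
```

```text
t 3.33 p [0.436  0.2332 0.0218] w 0.0126 F [-2.13 -1.02  5.85] j [ 23.9  26.8 105.9  -0.   47.2 -52.1]
shift [ 0.003 -0.006 -1.982] turn [0.001  0.0017 0.0006]
```

Emit:
jog_arm([
  [0, 0, -0.05, 0, 0, 0, 0],
  [0, 0, -0.15, 0, 0, 0, 0],
  [0, 0, -0.3, 0, 0, 0, 0],
  [0, 0, -0.45, 0, 0, 0, 0],
  [0, 0, -0.6, 0, 0, 0, 0],
  [0, 0, -0.75, 0, 0, 0, 0],
  [0, 0, -0.9, 0, 0, 0, 0],
  [0, 0, -1, 0, 0, 0, 0],
  [0, 0, -1, 0, 0, 0, 0],
])

```text
t: 4.08
eef_pos: [0.4364, 0.2334, 0.1242]
eef_rot: [[-0.971, 0.241, 0.006], [0.241, 0.971, 0.002], [-0.005, 0.004, -1.0]]
contact_force: [0.3, -0.0, -4.4]
grip_width: 0.0124
```

```bash
python3 go.py .435 .2325 .23 -14
python3 - <<'E'
from workcell import *
import cv2,numpy as np
for n,s in(("side",(slice(100,250),slice(150,330))),):
    p,d=grab_frame(n);cv2.imwrite(f"pics/{n}3.png",cv2.resize(cv2.cvtColor(p[s],cv2.COLOR_RGB2BGR),None,fx=4,fy=4,interpolation=cv2.INTER_CUBIC))
E
```

```text
t 4.08 p [0.4364 0.2334 0.1242] w 0.0124 F [ 0.35 -0.05 -4.42] j [ 23.9  17.  102.8  -0.   59.8 -52.1]
shift [ 0.006 -0.008 -1.059] turn [0.0024 0.0034 0.0006]
```

View pics/side3.png

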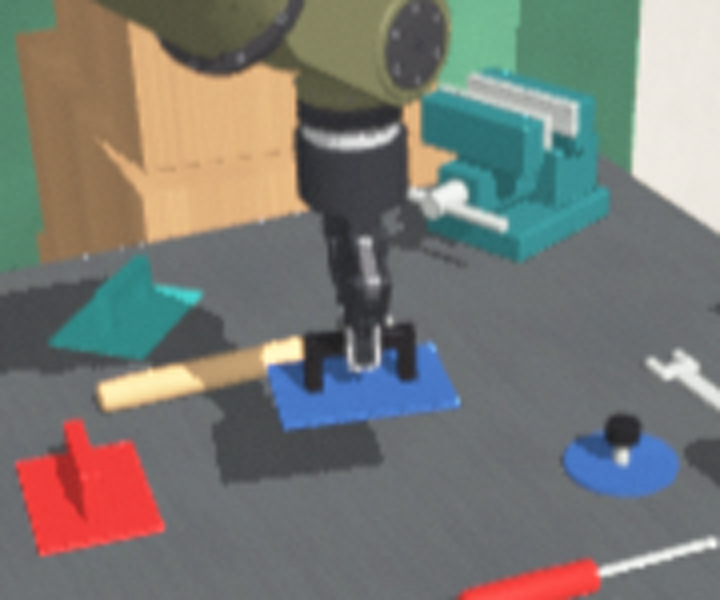

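The cover is off the table, level and gripped centrally (crop 362,350). I continue up.

Emit:
jog_arm([
  [0, 0, -0.2, 0, 0, 0, 0],
  [0, 0, -0.4, 0.001, 0.002, 0, 0],
  [0, 0, -0.6, 0.002, 0.003, 0, 0],
  [0, 0, -0.8, 0.002, 0.003, 0, 0],
  [0, 0, -1, 0.002, 0.003, 0, 0],
  [0, 0, -1, 0.002, 0.003, 0, 0],
])

```text
t: 4.63
eef_pos: [0.4364, 0.2334, 0.2252]
eef_rot: [[-0.971, 0.241, 0.003], [0.241, 0.971, 0.001], [-0.003, 0.002, -1.0]]
contact_force: [0.4, 1.5, -2.8]
grip_width: 0.0124
```

```bash
python3 go.py .52 -.167 .23 -5.2
```

```text
t 4.63 p [0.4364 0.2334 0.2252] w 0.0124 F [ 0.36  1.55 -2.8 ] j [ 23.9  10.3  96.5   0.   73.  -52.2]
shift [-1.777 -3.685 -0.051] turn [ 0.0012  0.0017 -0.0972]
```

Emit:
jog_arm([
  [-0.11, -0.23, -0.02, 0, 0, -0.01, 0],
  [-0.22, -0.46, -0.05, 0, 0, -0.02, 0],
  [-0.33, -0.69, -0.05, 0, 0, -0.03, 0],
  [-0.44, -0.92, -0.05, 0, 0, -0.03, 0],
])

```text
t: 4.97
eef_pos: [0.4565, 0.1324, 0.2283]
eef_rot: [[-0.981, 0.194, 0.001], [0.194, 0.981, 0.001], [-0.001, 0.001, -1.0]]
contact_force: [0.2, -0.0, -3.9]
grip_width: 0.0123
```

Emit:
jog_arm([
  [-0.11, -0.23, 0, 0, 0, -0.01, 0],
  [-0.22, -0.46, 0, 0, 0, -0.02, 0],
  [-0.33, -0.69, 0, 0, 0, -0.03, 0],
  [-0.44, -0.92, 0, 0, 0, -0.03, 0],
])

```text
t: 5.3
eef_pos: [0.4815, 0.0323, 0.2261]
eef_rot: [[-0.989, 0.146, -0.002], [0.146, 0.989, 0.001], [0.002, 0.001, -1.0]]
contact_force: [0.0, 0.3, -3.9]
grip_width: 0.0128
```

```bash
python3 go.py .52 -.167 .23 -5.2
```

```text
t 5.3 p [0.4815 0.0323 0.2261] w 0.0128 F [ 0.05  0.32 -3.89] j [ -0.5   8.9  98.1   0.1  73.2 -82.1]
shift [-0.672 -1.916 -0.041] turn [ 0.0005 -0.0011 -0.0356]
```

Emit:
jog_arm([
  [-0.08, -0.23, -0.02, 0, 0, -0.01, 0],
  [-0.16, -0.46, -0.04, 0, -0.001, -0.02, 0],
  [-0.24, -0.69, -0.05, 0, -0.001, -0.03, 0],
  [-0.33, -0.92, -0.05, 0, -0.001, -0.036, 0],
])

```text
t: 5.63
eef_pos: [0.5003, -0.0647, 0.2291]
eef_rot: [[-0.996, 0.089, -0.002], [0.089, 0.996, 0.001], [0.002, 0.001, -1.0]]
contact_force: [0.5, 0.8, -3.9]
grip_width: 0.0126
```

```bash
python3 go.py .52 -.167 .23 -5.2
```

```text
t 5.63 p [ 0.5003 -0.0647  0.2291] w 0.0126 F [ 0.49  0.82 -3.92] j [-11.6  11.5  94.5   0.   74.1 -96.4]
shift [-0.287 -1.001 -0.011] turn [ 0.0006 -0.0014  0.0009]
```

Emit:
jog_arm([
  [-0.07, -0.25, -0.01, 0, -0.001, 0, 0],
  [-0.14, -0.5, -0.01, 0, -0.001, 0, 0],
  [-0.21, -0.75, -0.01, 0, -0.001, 0, 0],
  [-0.28, -1, -0.01, 0, -0.001, 0, 0],
  [-0.28, -1, -0.01, 0, -0.001, 0, 0],
])

```text
t: 6.05
eef_pos: [0.519, -0.1703, 0.2273]
eef_rot: [[-0.996, 0.092, -0.003], [0.092, 0.996, 0.001], [0.003, 0.001, -1.0]]
contact_force: [0.3, 0.3, -3.6]
grip_width: 0.0125
```

```bash
python3 go.py .502 -.299 .23 -5.2
```

```text
t 6.05 p [ 0.519  -0.1703  0.2273] w 0.0125 F [ 0.34  0.3  -3.55] j [ -22.    17.    87.9   -0.    75.3 -106.7]
shift [ 0.051 -1.297 -0.028] turn [ 0.0006 -0.0021 -0.001 ]
```

Emit:
jog_arm([
  [0.02, -0.25, -0.02, 0, -0.001, 0, 0],
  [0.03, -0.5, -0.02, 0, -0.002, 0, 0],
  [0.04, -0.75, -0.02, 0, -0.002, -0.001, 0],
  [0.05, -1, -0.02, 0, -0.002, -0.001, 0],
  [0.05, -1, -0.02, 0, -0.002, -0.001, 0],
])

```text
t: 6.47
eef_pos: [0.5036, -0.2727, 0.2267]
eef_rot: [[-0.996, 0.093, -0.003], [0.093, 0.996, 0.001], [0.003, 0.001, -1.0]]
contact_force: [-0.7, -0.5, -3.7]
grip_width: 0.0125
```

```bash
python3 go.py .502 -.299 .14 -5.2
```

```text
t 6.47 p [ 0.5036 -0.2727  0.2267] w 0.0125 F [-0.69 -0.48 -3.75] j [ -32.1   20.4   83.5   -0.    76.3 -116.7]
shift [-0.011 -0.265  0.867] turn [ 0.0008 -0.0017 -0.0018]
```

Emit:
jog_arm([
  [0, -0.13, 0, 0, -0.001, -0.001, 0],
  [-0.01, -0.26, 0.1, 0, -0.002, -0.002, 0],
  [-0.01, -0.26, 0.3, 0.001, -0.002, -0.002, 0],
  [-0.01, -0.26, 0.5, 0.001, -0.002, -0.002, 0],
  [-0.01, -0.26, 0.7, 0.001, -0.002, -0.002, 0],
  [-0.01, -0.26, 0.85, 0.001, -0.002, -0.002, 0],
  [-0.01, -0.26, 0.85, 0.001, -0.002, -0.002, 0],
  [-0.01, -0.26, 0.85, 0.001, -0.002, -0.002, 0],
])

```text
t: 7.13
eef_pos: [0.5015, -0.2982, 0.14]
eef_rot: [[-0.996, 0.09, -0.002], [0.09, 0.996, 0.001], [0.002, 0.001, -1.0]]
contact_force: [0.2, -0.2, -3.7]
grip_width: 0.0125
```

```bash
python3 go.py .502 -.299 .068 -5.2
python3 - <<'E'
from workcell import *
import cv2,numpy as np
for n,s in(("side",(slice(210,380),slice(270,490))),("top",(slice(90,260),slice(330,490)))):
    p,d=grab_frame(n);np.savez(n+"4.npz",p=p,d=d);cv2.imwrite(f"pics/{n}4.png",cv2.resize(cv2.cvtColor(p[s],cv2.COLOR_RGB2BGR),None,fx=3.5,fy=3.5,interpolation=cv2.INTER_CUBIC))
E
```

```text
t 7.13 p [ 0.5015 -0.2982  0.14  ] w 0.0125 F [ 0.16 -0.2  -3.66] j [ -34.3   26.4   87.1   -0.    66.6 -119.1]
shift [-0.007 -0.009  0.72 ] turn [ 0.0006 -0.0012  0.0003]
```

View pics/side4.png

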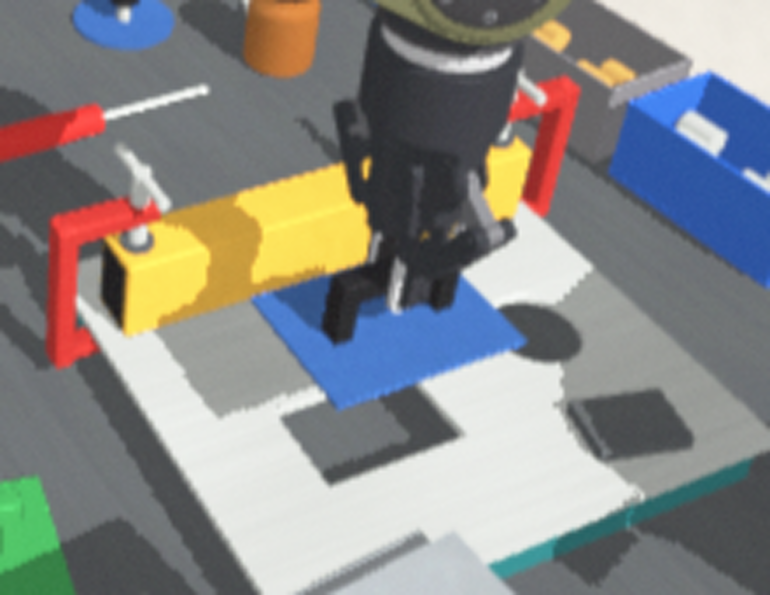

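View pics/top4.png

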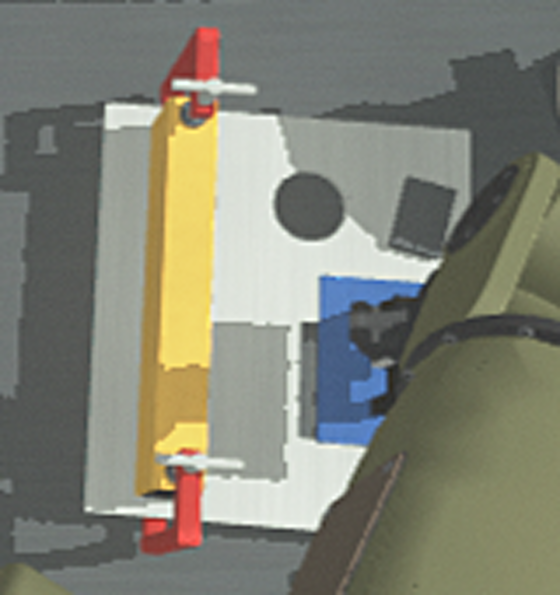

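The cover hangs level above the cut-out. Side crop corners are ~(252,298), (340,408), (525,342); the fence and offcut are clear. I fit the cover's pose from the depth to find its offset from the TCP.

```bash
cat > meas.py <<'E'
import sys
from h import *
from scipy.optimize import least_squares
from workcell import read_state
def meas(n,k):
    z=np.load(f"{n}{k}.npz");p=z['p'].astype(int);d=z['d'];P=cloud(n,d);e=read_state()['eef_pos']
    m=(p[...,2]>p[...,0]*1.4)&(p[...,2]>p[...,1]*1.15)&(p[...,2]>50)&(d>0)&(abs(P[...,0]-e[0])<.1)&(abs(P[...,1]-e[1])<.08)
    m=cv2.erode(m.astype(np.uint8),np.ones((3,3)))>0
    Q=P[m];A=np.c_[Q[:,0]-e[0],Q[:,1]-e[1],np.ones(len(Q))]
    c=np.linalg.lstsq(A,Q[:,2],rcond=None)[0];r=Q[:,2]-A@c;g=abs(r)<.004;c=np.linalg.lstsq(A[g],Q[g,2],rcond=None)[0]
    print(n,len(Q),'tilt xy rad',c[:2].round(4),'top z at tcp',c[2].round(4),'TCP z',e[2].round(4),'underside',(c[2]-.004).round(4))
    return c
for n in("side","top"): meas(n,sys.argv[1])
E
python3 meas.py 4
python3 - <<'E'
from h import *
S=lambda L:np.array(L)/3.5-.5+.14+[270,210]
z=.140-.0218+.0+.004
a=onplane("side",S([(252,298),(340,408),(525,342)]),z);print(z,a.round(4))
for i in(0,1):
    v=a[i+1]-a[i];print(np.linalg.norm(v).round(4),np.degrees(np.arctan2(v[1],v[0])).round(2))
print('centre',((a[0]+a[2])/2).round(4))
T=lambda L:np.array(L)/3.5-.5+.14+[330,90]
a=onplane("top",T([(319,276),(317,440)]),z);print(a.round(4),np.linalg.norm(a[0]-a[1]))
v=(a[0]-a[1])/np.linalg.norm(a[0]-a[1]);nrm=np.array([v[1],-v[0],0]);print('top centre',a.mean(0)+nrm*.045,np.degrees(np.arctan2(v[1],v[0])))
E
```

```text
side 1243 tilt xy rad [-0.0056 -0.0007] top z at tcp 0.1214 TCP z 0.1421 underside 0.1174
top 519 tilt xy rad [-0.0033  0.0083] top z at tcp 0.1227 TCP z 0.1421 underside 0.1187
0.12220000000000002 [[ 0.4421 -0.25    0.1222]
 [ 0.4341 -0.3392  0.1222]
 [ 0.5561 -0.3501  0.1222]]
0.0896 -95.12
0.1224 -5.09
centre [ 0.4991 -0.3     0.1222]
[[ 0.5667 -0.2587  0.1222]
 [ 0.4437 -0.2484  0.1222]] 0.12344392349507222
top centre [ 0.50142341 -0.29836087  0.1222    ] -4.775836048178119
```

Cover centre ≈ (0.500, -0.299) with the TCP at (0.5015, -0.298). Tilt is under 0.01 rad and the underside is about 23 mm below the TCP. I lower in steps to TCP z ≈ 0.070.

```bash
python3 go.py .503 -.2985 .070 -5.1
```

```text
t 7.23 p [ 0.5023 -0.2987  0.1421] w 0.0122 F [-0.51  0.48 -3.1 ] j [ -34.3   26.3   87.    -0.    66.6 -119.1]
shift [-0.006  0.003  0.721] turn [-0.0005  0.0008 -0.0008]
```

Emit:
jog_arm([
  [-0.006, 0, 0.1, 0, 0, 0, 0],
  [-0.006, 0, 0.2, 0, 0, 0, 0],
  [-0.006, 0, 0.3, 0, 0, 0, 0],
  [-0.006, 0, 0.4, 0, 0, 0, 0],
  [-0.006, 0, 0.5, 0, 0, 0, 0],
  [-0.006, 0, 0.58, 0, 0, 0, 0],
  [-0.006, 0, 0.6, 0, 0, 0, 0],
  [-0.006, 0, 0.6, 0, 0, 0, 0],
])

```text
t: 7.9
eef_pos: [0.5027, -0.2986, 0.0813]
eef_rot: [[-0.996, 0.09, 0.0], [0.09, 0.996, -0.0], [-0.0, -0.0, -1.0]]
contact_force: [-0.6, -0.2, -2.7]
grip_width: 0.0127
```

```bash
python3 go.py .503 -.2985 .070 -5.1
```

```text
t 7.9 p [ 0.5027 -0.2986  0.0813] w 0.0127 F [-0.62 -0.21 -2.69] j [ -34.3   30.7   89.3   -0.    59.9 -119.1]
shift [-0.003  0.001  0.113] turn [-0.0001  0.0001 -0.0008]
```

Emit:
jog_arm([
  [0, 0, 0.04, 0, 0, 0, 0],
  [0, 0, 0.08, 0, 0, 0, 0],
  [0, 0, 0.11, 0, 0, 0, 0],
  [0, 0, 0.11, 0, 0, 0, 0],
  [0, 0, 0.11, 0, 0, 0, 0],
  [0, 0, 0.11, 0, 0, 0, 0],
])

```text
t: 8.4
eef_pos: [0.5028, -0.2987, 0.0705]
eef_rot: [[-0.996, 0.09, 0.0], [0.09, 0.996, -0.0], [-0.0, -0.0, -1.0]]
contact_force: [0.2, -0.6, -3.5]
grip_width: 0.0125
```

```bash
python3 - <<'E'
from workcell import *
import cv2,numpy as np
for n,s in(("side",(slice(260,380),slice(310,460))),("top",(slice(150,240),slice(390,470)))):
    p,d=grab_frame(n);np.savez(n+"5.npz",p=p,d=d);cv2.imwrite(f"pics/{n}5.png",cv2.resize(cv2.cvtColor(p[s],cv2.COLOR_RGB2BGR),None,fx=5,fy=5,interpolation=cv2.INTER_CUBIC))
E
python3 go.py .503 -.2985 .070 -5.1;python3 meas.py 5
```

```text
t 8.5 p [ 0.5028 -0.2987  0.0705] w 0.0123 F [ 0.78  0.92 -4.7 ] j [ -34.3   31.6   89.7   -0.    58.7 -119.1]
shift [-0.002  0.002  0.005] turn [-0.0002  0.0003 -0.0009]
side 1167 tilt xy rad [-0.0052 -0.0059] top z at tcp 0.0518 TCP z 0.0705 underside 0.0478
top 458 tilt xy rad [-0.0018  0.012 ] top z at tcp 0.052 TCP z 0.0705 underside 0.048
```

View pics/side5.png

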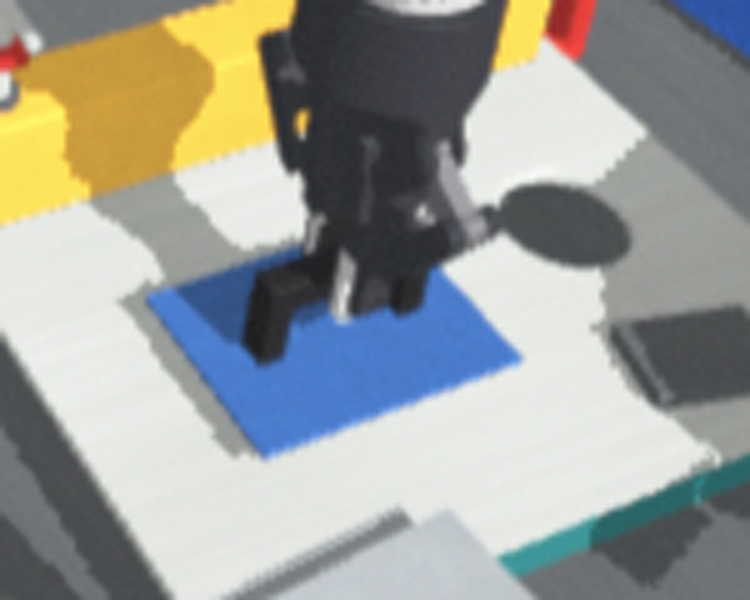

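View pics/top5.png

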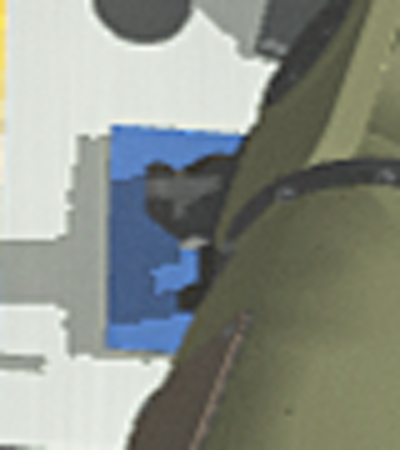

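Run:
```python
from h import *
z=.052
S=lambda L:np.array(L)/5-.5+.1+[310,260]
a=onplane("side",S([(148,297),(267,458),(522,357)]),z);v=a[2]-a[1]
print('side centre',((a[0]+a[2])/2).round(4),np.linalg.norm(np.diff(a,axis=0),axis=1),np.degrees(np.arctan2(v[1],v[0])).round(2))
T=lambda L:np.array(L)/5-.5+.1+[390,150]
a=onplane("top",T([(110,125),(106,350)]),z);v=(a[0]-a[1]);L=np.linalg.norm(v);v/=L
print('top centre',a.mean(0)+np.array([v[1],-v[0],0])*.045,L,np.degrees(np.arctan2(v[1],v[0])))
```

```text
side centre [ 0.5021 -0.2996  0.052 ] [0.09013018 0.12474558] -4.28
top centre [ 0.50082164 -0.2978528   0.052     ] 0.12650728978992667 -4.861931584225173
```

Cover centre is (0.5015, -0.2988) against the cut-out at (0.502, -0.299), with the underside about 12 mm above the sheet and yaw matching. I hold briefly to settle, then hand in.

Emit:
jog_arm([
  [0, 0, 0, 0, 0, 0, 0],
  [0, 0, 0, 0, 0, 0, 0],
  [0, 0, 0, 0, 0, 0, 0],
  [0, 0, 0, 0, 0, 0, 0],
])

```text
t: 8.83
eef_pos: [0.5029, -0.2987, 0.0706]
eef_rot: [[-0.996, 0.09, 0.001], [0.09, 0.996, -0.0], [-0.001, -0.0, -1.0]]
contact_force: [-0.3, 0.3, -3.9]
grip_width: 0.0127
```

```bash
python3 go.py .503 -.2985 .070 -5.1; python3 -c "
from workcell import *
print(read_state()['qvel'].round(2)); print(sign_off())"
```

```text
t 8.83 p [ 0.5029 -0.2987  0.0706] w 0.0127 F [-0.32  0.34 -3.88] j [ -34.3   31.6   89.7   -0.    58.7 -119.1]
shift [-0.001  0.002  0.006] turn [-0.0002  0.0003 -0.0008]
[-0.05 -0.07 -0.    0.03  0.05 -0.12]
the job is handed in; nothing more can be done
None
```

I picked up the blue rectangular cover by its black handle and carried it over the fence, with its underside about 5 cm above the clamp tops. I handed the job in at 8.8 s, still holding it over the cut-out. `sign_off` reports no verdict, so the checks below are my own.

| Last check | Cover | Target |
|---|---|---|
| Centre, mean of both cameras (m) | (0.5015, -0.2988) | (0.502, -0.299) |
| Underside above sheet | about 12 mm | 3 to 20 mm |
| Yaw | -4.3° (side), -4.9° (top) | about -5.2° |
| Tilt | at most about 0.012 rad | under 0.08 rad |

- **Steadiness:** the arm was still, and the wrist force showed only the cover's weight (about 3.9 N).
- **Disagreement:** the two cameras differed by about 2 mm on the cover's centre, which is within their calibration error. The top view of the cover was partly hidden by the arm.
- **Not measured:** I didn't re-measure the other loose items. Those still in view in the last pictures looked undisturbed.

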